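# Point out the candle of the day

### The arm

A 7-joint arm with a two-finger parallel gripper is mounted at the origin on the work surface. World frame = base frame: x ahead of the robot, y to its left, z up, the work surface at z = 0. Lengths are in mm, angles in rad, forces in N, time in s.
With the tool pointing down it reaches from about 400 to 875 mm from the base axis. Payload 4.4 kg.
Tool frame: the origin (TCP) lies between the finger pads; the fingertips stand 17 mm ahead of it and the grasp point (between the pads) lies 2 mm behind it; z points along the fingers, y is the line along which they close (so a half turn about z gives the same grasp; the last joint's range is limited). The gripper opens to 85 mm and grips with 20 to 120 N. Pads are 22 mm wide; open, the fingers measure 114 mm over their backs; the gripper's body (76 mm by 85 mm) begins 54 mm behind the grasp point. The pads swing forward as they close: fully open they stand 13 mm farther back than shut.
Start: joints at [1.213, 0.628, 0.038, 1.517, -0.027, 0.996, -0.02], TCP at [187.018, -622.529, 225.213] pointing down, gripper open.
Joint ranges: [-3.06, 3.06], [-0.37, 2.12], [-1.25, 1.32], [0.18, 2.47], [-1.1, 4.24], [0.23, 1.98], [-2.94, 2.94]. Speed limits (rad/s): [2.57, 2.57, 3.14, 3.14, 3.14, 3.14, 3.14].

### API

Orientations are given as [roll, pitch, yaw] about the fixed x, y, z axes, in that order (R = Rz(yaw) Ry(pitch) Rx(roll)).
In Python, from cell import sensors, get_image, ctrl gives the robot as it stands.
- The arm moves only by the tool send_rows, never from a script. Its argument "series" is a list of rows, each a list of 3 entries, a list of its own where there are three numbers: the finger opening in mm, from 0 to 85.4, then the shift along the world's x, y, z in units of 60 mm (1.0 is 60 mm), then the turn, a rotation vector about the world's x, y, z in units of 5 degrees (1.0 is 5 degrees). A call has 1 to 8 rows; each row shifts and turns the commanded pose from where the row before left it; what a row does not reach is not made up. A row lasts 1/8 s, in which the tool goes at most 62.5 mm and 10.7 degrees, less where a joint would pass 70% of its speed; a pose out of reach is approached as far as the arm can. A call is refused whole if a number of a shift passes 1 or a number of a turn 1, either way. A call with a gripper value outside its range is refused whole. The fingers move at their own pace and stop on an object; the grip force is fixed at half the most. Time passes only in rows, so rows that do not move let the fingers close. It gives the time, the measured TCP pose, the force, the opening and the grip force at its end, in the units of the state.
- sensors.read_state(): the state, without advancing time (a new reading comes with each control period).
- get_image(name): name is "scene" or "side" or "wrist"; returns a dict with "img" (480x640x3 uint8, red, green, blue), "depth" (480x640 float32, mm along the optical axis (not along the pixel's ray), 0 where there is no reading), "vfov" (degrees; the focal length in pixels is half the picture's height over the tangent of half this angle, whatever the lens; pixels are square), "cx", "cy" (the principal point, pixels), "world_to_cam" (4x4, takes a point from world to camera coordinates). Camera axes: x right, y down, z forward; pixel columns grow to the right and rows downward; lengths in mm; the calibration is good to about 2 mm. A picture is of the moment at which its call begins.
- ctrl.finish_job(): hands the job in; it is judged then, once.
The state is a dict: "clock": time; "qpos": joint angles; "qd": joint speeds; "tau": joint torques, N m; "eef_pos": TCP position; "tool_rot": TCP orientation; "force": force on the tool from outside, world axes, zero at the start; "torque": the same for the moment, N m; "width": finger opening in mm; "gripper_force": force on a finger pad.
Only numpy, scipy, OpenCV 4.12 (cv2) and the standard library are available. Lean on these libraries where they do the work, as an engineer would, in place of code of your own. Each camera call takes 0.05 s, during which the arm holds its last target. There are 200 camera calls.

### The job

On the market stall's scent-of-the-day stand, gently push the brass pointer round with a fingertip until it points straight at the middle of the purple candle, and leave it there. Don't pinch the pointer, and leave the candles and all the other goods standing where they are.

Things in the scene. Friction and masses are not known exactly. Their poses are not given: they have to be found in the camera images.
- dial: the scent-of-the-day stand, fixed to the table: a round dark wooden foot 120 mm across and 14 mm thick with a dark steel column (22 mm across) in its middle that carries the brass pointer. Origin at the centre of the foot's underside, so the pointer turns about the vertical line through this origin. Its x axis is where the pointer looks at joint value 0.
- pointer (a joint): angle of the brass pointer on the stand, rad: 0 when it looks along the stand's x axis, growing anticlockwise seen from above, turns freely from -2.3 to 2.3 with light friction (about 0.06 N m, so under 1 N at 80 mm from the middle) and stays where it is left; no spring, no clicks.
- pointer_tip (a point): tip of the brass pointer, 125 mm from its axis, 67 mm above the table; x axis outward along the pointer, z up. The arm is a level bar 12 mm wide, underside 58 and top 76 mm above the table; beyond 103 mm from the axis it spreads into an arrowhead about 35 mm wide. Hub in the middle 32 mm across, up to 84 mm high; behind it, 45 mm from the axis, a dark round counterweight 24 mm across.
- candle_purple: purple candle in a round jar with a lid of the same colour and a paper label, about 68 mm across and 85 mm tall, loose, about 0.3 kg; origin at the centre of its underside. The four candles stand round the stand, middles about 190 mm from its middle, near 40 and 85 degrees to either side of the stand's x axis; which colour stands where changes.
- candle_cream: cream white candle in a round jar with a lid of the same colour and a paper label, about 68 mm across and 85 mm tall, loose, about 0.3 kg; origin at the centre of its underside. The four candles stand round the stand, middles about 190 mm from its middle, near 40 and 85 degrees to either side of the stand's x axis; which colour stands where changes.
- candle_green: sage green candle in a round jar with a lid of the same colour and a paper label, about 68 mm across and 85 mm tall, loose, about 0.3 kg; origin at the centre of its underside. The four candles stand round the stand, middles about 190 mm from its middle, near 40 and 85 degrees to either side of the stand's x axis; which colour stands where changes.
- candle_peach: peach orange candle in a round jar with a lid of the same colour and a paper label, about 68 mm across and 85 mm tall, loose, about 0.3 kg; origin at the centre of its underside. The four candles stand round the stand, middles about 190 mm from its middle, near 40 and 85 degrees to either side of the stand's x axis; which colour stands where changes.
- perfume_amber: amber glass bottle with black cap, 56 mm across, 110 mm tall, loose, to the left; origin at the centre of its underside
- perfume_green: green glass bottle with black cap, 56 mm across, 110 mm tall, loose, to the right; origin at the centre of its underside
- cream_jar: low rose-red jar with white cap, 60 mm across, 45 mm tall, loose, between the robot and the stand; origin at the centre of its underside
- tin: flat round aluminium tin, 64 mm across, 28 mm tall, loose, between the robot and the stand; origin at the centre of its underside
There are look-alikes about, which are no part of the job. Leave any pink or turquoise look-alike of the dial alone.

How it is judged:
By the outcome, as a careful person would: the job done as asked, in the order asked, and still so for the second after the job is handed in, with the robot touching nothing.
It also fails if it takes over 48 s, if anything falls off the work surface, if the arm or the gripper's body presses on something with over 40 N, if the wrist force passes 120 N, or if a joint passes its speed limit or range.

## Working session

There is one attempt and no reset: what is moved stays moved. The work goes in short steps, Python scripts to look and compute and a tool call to move; the robot and the scene stay as the last step left them, time stands still between calls to the robot, and variables do not carry over. Pictures are saved under pics/ and viewed, at most 10 in all, crops included, and the job is handed in when it is done.

Besides the shell and the picture viewer there is one more tool, called after ">>>" in YAML: its name, and indented under it one key for each argument. send_rows: Moves the arm, as the interface text tells. Its arguments: {"type":"object","properties":{"series":{"type":"array"}},"required":["series"]}

```bash
mkdir -p pics
cat > h.py <<'E'
import numpy as np,cv2
from cell import sensors,get_image,ctrl
def grab(n,save=None):
    d=get_image(n)
    if save: cv2.imwrite('pics/'+save,d['img'][:,:,::-1])
    return d
def f(d): return d['img'].shape[0]/2/np.tan(np.radians(d['vfov']/2))
def ray(d,u,v):
    W=np.linalg.inv(d['world_to_cam']); r=W[:3,:3]@np.array([(u-d['cx'])/f(d),(v-d['cy'])/f(d),1.]); return W[:3,3],r
def onplane(d,u,v,z):
    o,r=ray(d,u,v); return o+r*(z-o[2])/r[2]
def cloud(d):
    v,u=np.mgrid[:480,:640]; Z=d['depth']; P=np.stack([(u-d['cx'])/f(d)*Z,(v-d['cy'])/f(d)*Z,Z,np.ones_like(Z)],-1)
    return (P@np.linalg.inv(d['world_to_cam']).T)[...,:3]
def proj(d,p):
    c=d['world_to_cam']@np.r_[p,1]; return c[0]/c[2]*f(d)+d['cx'],c[1]/c[2]*f(d)+d['cy']
E
python3 - <<'E'
from h import *
for n in('scene','side'):
    d=grab(n,n+'1.png'); print(n,np.linalg.inv(d['world_to_cam']).round(2).tolist(),f(d),(d['depth']>0).mean())
s=sensors.read_state();print(s)
E
```

```text
scene [[0.58, 0.7, -0.42, 1068.39], [0.81, -0.49, 0.31, -411.14], [0.01, -0.52, -0.85, 1147.13], [0.0, 0.0, 0.0, 1.0]] 567.6086379764421 0.99607421875
side [[0.85, -0.39, 0.35, 202.54], [-0.52, -0.62, 0.59, -548.52], [-0.01, -0.68, -0.73, 738.74], [0.0, 0.0, 0.0, 1.0]] 494.83863310240946 0.995947265625
{'clock': 0.1, 'qpos': array([ 1.21320227,  0.62924759,  0.0384234 ,  1.51826513, -0.02698719,
        0.99632714, -0.01996108]), 'qd': array([ 1.54441382e-03, -6.22784771e-04,  7.32254981e-05, -1.92748576e-03,
        1.63025126e-03,  3.24797559e-04,  3.71101224e-04]), 'tau': array([ 3.87301377e-03, -5.64533687e+01,  1.23159718e+00, -1.93972260e+01,
        1.15711440e-02,  5.42954192e-03, -4.08138487e-05]), 'eef_pos': array([ 186.85720005, -621.95881403,  224.38551816]), 'tool_rot': array([-3.13986282e+00,  1.54538763e-05,  2.91857304e-01]), 'force': array([ 0.09622973, -0.28740824, -0.66316704]), 'torque': array([-0.00493189, -0.04583407,  0.05330016]), 'gripper_force': 0.0, 'width': 85.50987698711928}
```

View pics/scene1.png

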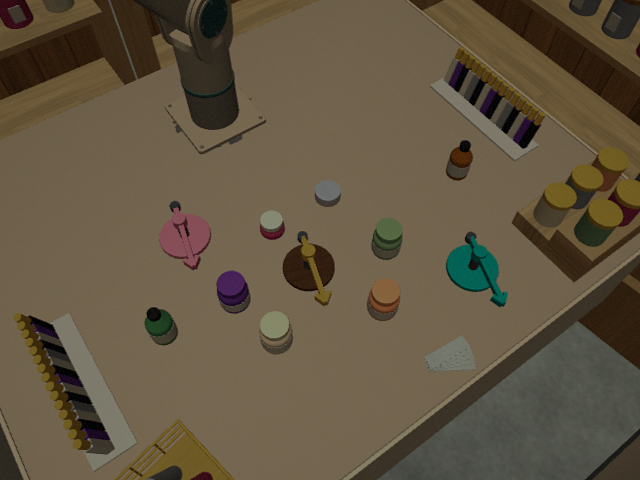

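View pics/side1.png

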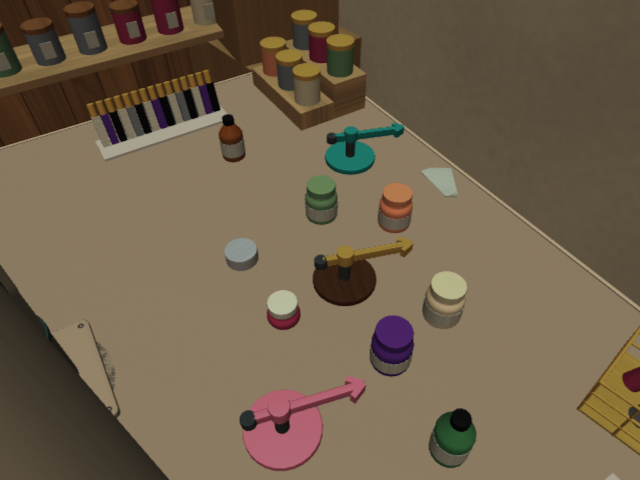

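The scene view shows three dials: pink (185,236), turquoise (472,268) and brown with a brass pointer (309,267), which is the right one, with its tip at about (323,298). Purple-coloured things: the candle at (233,288), plus tester bottles in the racks at (65,380) and (490,95), which are not candles. Next I measure and check with one crop.

Run:
```python
from h import *
for n,roi in(('scene',(200,180,420,370)),('side',(220,160,480,390))):
    d=grab(n); P=cloud(d); hsv=cv2.cvtColor(d['img'],cv2.COLOR_RGB2HSV); m=np.zeros((480,640),bool); m[roi[1]:roi[3],roi[0]:roi[2]]=1
    H,S,V=[hsv[...,i].astype(int) for i in range(3)]
    fit=lambda k,z:(lambda q:np.r_[q,z])(cv2.minEnclosingCircle(P[k][:,:2].astype(np.float32))[0])
    z=P[...,2]
    pur=m&(H>120)&(H<150)&(S>100)
    for nm,c in(('purple',pur),('cream',m&(H>22)&(H<40)&(S<120)&(V>130)),('green',m&(H>40)&(H<80)&(S>40)),('peach',m&(H<14)&(S>120)&(V>150))):
        k=c&(abs(z-85)<5)
        if k.sum(): print(n,nm,k.sum(),P[k].mean(0).round(1),cv2.minEnclosingCircle(P[k][:,:2].astype(np.float32)))
    br=m&(H>15)&(H<30)&(S>150)&(V>60)&(z>68)&(z<81)
    q=P[br]; vx=cv2.fitLine(q[:,:2].astype(np.float32),cv2.DIST_HUBER,0,.01,.01).ravel(); print('brass',len(q),vx,q.min(0),q.max(0))
    ft=m&(abs(z-14)<5)&(V<70)
    print('foot',ft.sum(),cv2.minEnclosingCircle(P[ft][:,:2].astype(np.float32)))
    hub=m&(z>81)&(z<88)&(H>15)&(H<30)&(S>150); print('hub',hub.sum(),cv2.minEnclosingCircle(P[hub][:,:2].astype(np.float32)) if hub.any() else 0)
    for nm,zz in (('jar',45),('tin',28)):pass
    if n=='scene':
        for nm,(u,v),zz in(('jar',(271,219),45),('tin',(328,190),28),('amb',(465,146),110),('grn',(153,313),110)): print(nm,onplane(d,u,v,zz).round())
        cv2.imwrite('pics/crop1.png',cv2.resize(d['img'][180:370,200:420,::-1],None,fx=3,fy=3))
```

```text
scene purple 547 [ 517.3 -241.4   84.9] ((516.6695556640625, -240.5121612548828), 30.42952537536621)
scene cream 571 [ 647.6 -217.2   85.1] ((646.711181640625, -217.4299774169922), 29.55195426940918)
scene green 459 [603.9 115.2  85.3] ((602.241455078125, 115.90029907226562), 30.51589584350586)
brass 404 [ 9.5181400e-01 -3.0667588e-01  5.9988635e+02 -8.1210945e+01] [ 502.49515986 -110.9976707    68.57322899] [666.12551773 -45.65499597  80.9616701 ]
foot 1633 ((546.210693359375, -91.39311218261719), 233.32106018066406)
hub 142 ((625.2809448242188, -12.468149185180664), 116.5707778930664)
jar [406. -72.  45.]
tin [404.  94.  28.]
amb [535. 403. 110.]
grn [ 499. -404.  110.]
side purple 996 [ 510.2 -245.9   84.4] ((511.5699157714844, -244.4732666015625), 29.77161407470703)
side cream 776 [ 643.3 -220.6   84.5] ((644.6967163085938, -220.6522979736328), 30.298477172851562)
side green 445 [596.7 111.   84.3] ((598.0675659179688, 113.39210510253906), 31.025808334350586)
side peach 437 [713.4  10.5  84.4] ((712.8380737304688, 9.790458679199219), 30.514572143554688)
brass 611 [ 9.551413e-01 -2.961505e-01  5.851284e+02 -8.450058e+01] [ 501.11594701 -115.22560495   68.00490542] [657.98555121 -50.90977404  80.86507469]
foot 2010 ((638.0559692382812, -37.850379943847656), 275.9185485839844)
hub 175 ((538.7994384765625, -66.2856674194336), 15.719660758972168)
```

View pics/crop1.png

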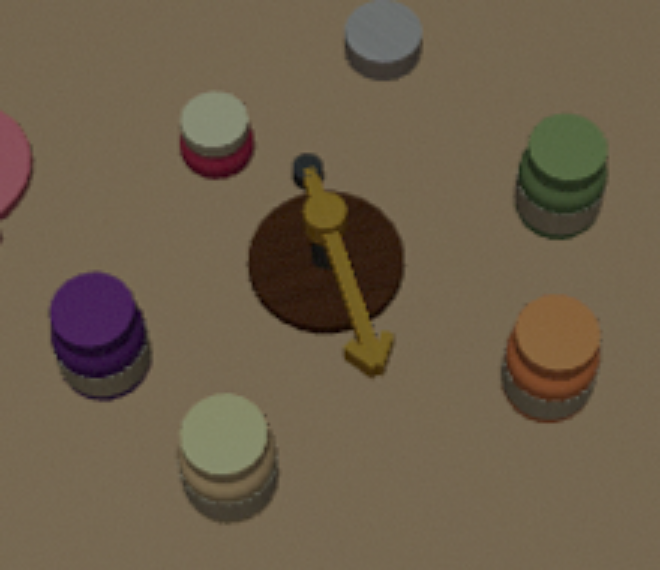

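Crop check: the brown stand with the brass pointer (hub at about (325,212) in the crop) and the purple candle (95,315) are the right ones. I'll refine the hub and target angle.

```bash
cat >> h.py <<'E'
def big(m):
    n,l,s,_=cv2.connectedComponentsWithStats(m.astype(np.uint8)); return l==1+np.argmax(s[1:,4])
def meas(n,roi,save=None):
    d=grab(n,save); P=cloud(d); hsv=cv2.cvtColor(d['img'],cv2.COLOR_RGB2HSV); m=np.zeros((480,640),bool); m[roi[1]:roi[3],roi[0]:roi[2]]=1
    H,S,V=[hsv[...,i].astype(int) for i in range(3)]; z=P[...,2]
    circ=lambda k,zz:(lambda uv:cv2.minEnclosingCircle(np.array([onplane(d,u,v,zz)[:2] for v,u in uv],np.float32)))(np.argwhere(k))
    pc,pr=circ(big(m&(H>120)&(H<150)&(S>100)&(abs(z-85)<4)),85)
    brass=m&(H>15)&(H<30)&(S>150)&(V>60)
    hc,hr=circ(big(brass&(z>81)&(z<88)),84)
    fc,fr=circ(big(m&(abs(z-14)<5)&(V<70)),14)
    q=np.array([onplane(d,u,v,76)[:2] for v,u in np.argwhere(big(brass&(z>71)&(z<80)))])
    w=np.linalg.norm(q-hc,axis=1); q=q[(w>25)]
    l=cv2.fitLine(q.astype(np.float32),cv2.DIST_HUBER,0,.01,.01).ravel()
    a=np.arctan2(l[1],l[0]); t=np.arctan2(*(q.mean(0)-hc)[::-1]); 
    if np.cos(a-t)<0:a+=np.pi
    off=np.cross(l[:2],np.array(hc)-l[2:])
    pa=np.arctan2(pc[1]-hc[1],pc[0]-hc[0]); pf=np.arctan2(pc[1]-fc[1],pc[0]-fc[0])
    D=np.degrees;print(n,'pur',np.round(pc,1),round(pr,1),'hub',np.round(hc,1),round(hr,1),'foot',np.round(fc,1),round(fr,1),'line',D(a).round(1),'mean',D(t).round(1),'off',off.round(1),'target hub/foot',D(pa).round(1),D(pf).round(1))
R={'scene':(200,180,420,370),'side':(220,160,480,390)}
E
python3 - <<'E' 2>/dev/null
from h import *
for n in R: meas(n,R[n])
E
```

```text
scene pur [ 517.8 -240.7] 30.5 hub [543.9 -61.9] 16.5 foot [543.5 -66.9] 59.6 line -18.7 mean -18.3 off -0.4 target hub/foot -98.3 -98.4
side pur [ 510.3 -246. ] 30.5 hub [537.9 -67.5] 15.7 foot [537.5 -68.1] 59.9 line -17.6 mean -18.2 off 0.7 target hub/foot -98.8 -98.7
```

>>> send_rows:
  series:
    - [0,[0.6,0.8,0],[0,0,-1]]
    - [0,[0.6,0.8,0],[0,0,-1]]
    - [0,[0.6,0.8,0],[0,0,-1]]
    - [0,[0.6,0.8,0],[0,0,-1]]
    - [0,[0.6,0.8,0],[0,0,-1]]
    - [0,[0.6,0.8,0],[0,0,0]]
    - [0,[0.6,0.8,0],[0,0,0]]
    - [0,[0.6,0.8,0],[0,0,0]]

```text
clock: 1.3
eef_pos: [476.2, -236.9, 225.5]
tool_rot: [3.141, -0.001, -0.145]
force: [0.9, -0.5, -1.1]
width: -0.2
gripper_force: 0.0
```

>>> send_rows:
  series:
    - [0,[0.6,0.8,0],[0,0,0]]
    - [0,[0.6,0.8,0],[0,0,0]]
    - [0,[0.6,0.8,0],[0,0,0]]
    - [0,[0.5,0.7,0],[0,0,0]]
    - [0,[0,0,0],[0,0,0]]
    - [0,[0,0,0],[0,0,0]]

```text
clock: 2.05
eef_pos: [612.5, -53.1, 224.9]
tool_rot: [3.141, 0.001, -0.145]
force: [-0.0, -0.2, -0.5]
width: 0.2
gripper_force: 0.0
```

>>> send_rows:
  series:
    - [0,[0.25,0.2,-0.5],[0,0,0]]
    - [0,[0,0,-0.7],[0,0,0]]
    - [0,[0,0,-0.7],[0,0,0]]
    - [0,[0,0,0],[0,0,0]]
    - [0,[0,0,0],[0,0,0]]

```text
clock: 2.68
eef_pos: [628.8, -41.9, 112.8]
tool_rot: [3.141, -0.002, -0.146]
force: [-0.5, 0.1, -0.4]
width: -0.2
gripper_force: 0.0
```

Run:
```python
from h import *
a=grab('scene')['img'][150:360,200:440];b=grab('side')['img'][130:340,260:500]
cv2.imwrite('pics/c2.png',cv2.resize(np.hstack([a,b])[:,:,::-1],(800,350)))
```

```text
(no output)
```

View pics/c2.png

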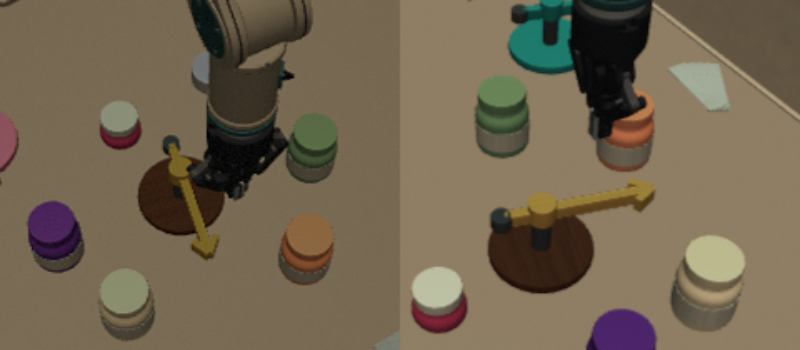

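The gripper is to the left of the pointer and clear of everything. I'll lower it to pointer height, then sweep clockwise.

>>> send_rows:
  series:
    - [0,[0,0,-0.33],[0,0,0]]
    - [0,[0,0,-0.3],[0,0,0]]
    - [0,[-0.17,-0.14,0],[0,0,0]]
    - [0,[0,-0.15,0],[0,0,0]]
    - [0,[0,-0.11,0],[0,0,0]]
    - [0,[0,-0.11,0],[0,0,0]]
    - [0,[-0.02,-0.11,0],[0,0,0]]
    - [0,[-0.02,-0.11,0],[0,0,0]]

```text
clock: 3.78
eef_pos: [615.4, -84.7, 73.5]
tool_rot: [-3.142, -0.0, -0.144]
force: [0.4, 0.3, 0.4]
width: -0.1
gripper_force: 0.0
```

>>> send_rows:
  series:
    - [0,[-0.04,-0.11,0],[0,0,0]]
    - [0,[-0.04,-0.11,0],[0,0,0]]
    - [0,[-0.055,-0.1,0],[0,0,0]]
    - [0,[-0.055,-0.1,0],[0,0,0]]
    - [0,[-0.07,-0.09,0],[0,0,0]]
    - [0,[-0.07,-0.09,0],[0,0,0]]
    - [0,[0,0,0],[0,0,0]]

```text
clock: 4.65
eef_pos: [595.1, -121.1, 73.4]
tool_rot: [3.141, 0.0, -0.146]
force: [0.3, -0.2, 0.4]
width: 0.1
gripper_force: 0.0
```

Run:
```python
from h import *
a=grab('scene')['img'][150:360,200:440];b=grab('side')['img'][190:400,260:500]
cv2.imwrite('pics/c3.png',cv2.resize(np.hstack([a,b])[:,:,::-1],(800,350)))
```

```text
(no output)
```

View pics/c3.png

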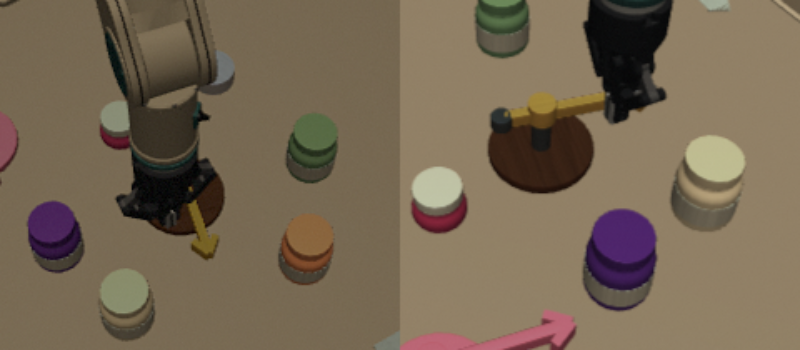

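The pointer has hardly moved (tip still at about (206,245) left, hub at (542,108) right), while the finger has passed to its right side. I'll check the actual finger height with the depth data.

```bash
python3 - <<'E' 2>/dev/null
from h import *
s=sensors.read_state();print(s['eef_pos'],s['width'])
for n in R:
    d=grab(n);P=cloud(d);V=d['img'].max(2);x=P-s['eef_pos']
    k=(np.hypot(x[...,0],x[...,1])<60)&(P[...,2]>30)&(V<70)
    for lo in range(30,130,10):
        q=P[k&(P[...,2]>=lo)&(P[...,2]<lo+10)]
        if len(q): print(n,lo,len(q),q[:,:2].min(0).round(),q[:,:2].max(0).round())
    b=d['img'].copy()
    cv2.circle(b,tuple(int(i) for i in proj(d,s['eef_pos'])),2,(255,0,0),-1);cv2.circle(b,tuple(int(i) for i in proj(d,s['eef_pos']-[0,0,17])),2,(0,255,0),-1)
    u,v=[int(i) for i in proj(d,s['eef_pos'])]
    globals()['c_'+n]=cv2.resize(b[v-60:v+60,u-80:u+80],(400,300),interpolation=cv2.INTER_CUBIC)
o=np.hstack([c_scene,c_side])[:,:,::-1]; cv2.imwrite('pics/c4.png',np.clip(255*(o/255.)**.5,0,255).astype(np.uint8))
E
```

```text
[ 595.76498246 -120.16184384   73.48040202] -0.13838564588009009
scene 50 1 [586. -81.] [586. -81.]
scene 60 13 [ 621. -111.] [653. -93.]
scene 70 5 [ 573. -112.] [641. -67.]
scene 80 15 [ 601. -130.] [ 610. -108.]
scene 90 26 [ 594. -131.] [ 611. -106.]
scene 100 31 [ 594. -131.] [ 612. -105.]
scene 110 20 [ 602. -132.] [ 612. -112.]
scene 120 47 [ 594. -149.] [613. -97.]
side 50 2 [560. -81.] [569. -77.]
side 60 2 [ 635. -115.] [ 638. -115.]
side 70 1 [ 589. -126.] [ 589. -126.]
side 80 20 [ 584. -134.] [ 597. -114.]
side 90 59 [ 581. -135.] [ 599. -106.]
side 100 49 [ 584. -135.] [ 597. -105.]
side 110 20 [ 582. -134.] [ 588. -109.]
side 120 65 [ 578. -150.] [601. -85.]
```

View pics/c4.png

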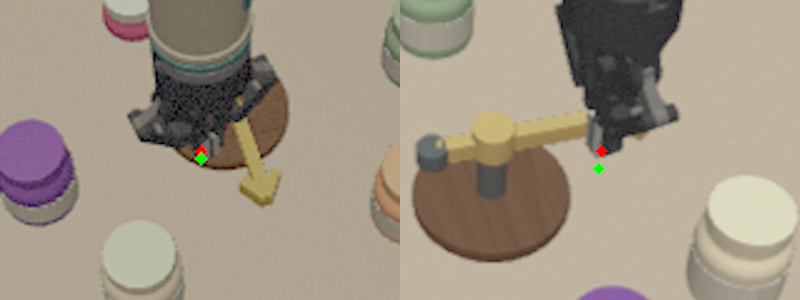

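The depth data show the fingertips end at z≈78 (scene picture: tip at about (205,150), right at the TCP mark rather than the 17 mm mark). So the finger passed just over the pointer without touching it. I'll go back over it, descend about 16 mm lower and watch the result.

>>> send_rows:
  series:
    - [0,[0,0,0.5],[0,0,0]]
    - [0,[0.15,0.4,0],[0,0,0]]
    - [0,[0.15,0.4,0],[0,0,0]]
    - [0,[0.15,0.4,0],[0,0,0]]
    - [0,[0,0,0],[0,0,0]]
    - [0,[0,0,-0.4],[0,0,0]]
    - [0,[0,0,-0.38],[0,0,0]]
    - [0,[0,0,0],[0,0,0]]

```text
clock: 5.85
eef_pos: [620.7, -49.5, 55.0]
tool_rot: [3.14, 0.004, -0.146]
force: [0.0, -0.2, 0.2]
width: 0.2
gripper_force: 0.0
```

>>> send_rows:
  series:
    - [0,[-0.05,-0.14,0],[0,0,0]]
    - [0,[0,-0.15,0],[0,0,0]]
    - [0,[0,-0.11,0],[0,0,0]]
    - [0,[0,-0.11,0],[0,0,0]]
    - [0,[-0.03,-0.11,0],[0,0,0]]
    - [0,[-0.03,-0.11,0],[0,0,0]]
    - [0,[0,0,0],[0,0,0]]

```text
clock: 6.72
eef_pos: [615.8, -93.4, 56.6]
tool_rot: [3.141, -0.0, -0.146]
force: [0.3, 0.3, 0.2]
width: -0.1
gripper_force: 0.0
```

Run:
```python
from h import *
a=grab('scene')['img'][150:360,200:440];b=grab('side')['img'][190:400,260:500]
o=np.hstack([a,b])[:,:,::-1]
cv2.imwrite('pics/c5.png',cv2.resize(np.uint8(255*(o/255.)**.5),(800,350)))
```

```text
(no output)
```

View pics/c5.png

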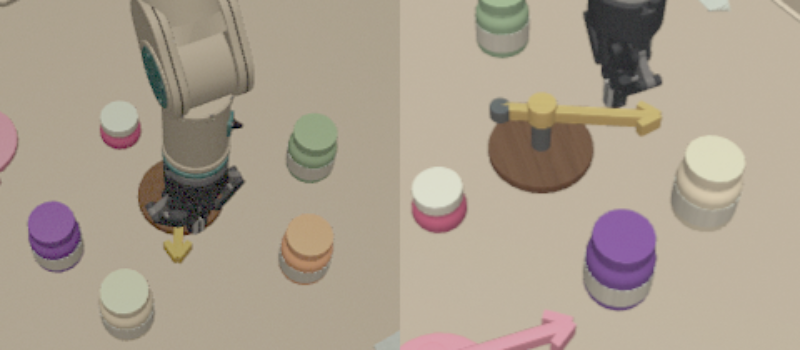

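The pointer now follows: its tip is at (178,247) left and (650,120) right. Continuing the arc.

>>> send_rows:
  series:
    - [0,[-0.06,-0.1,0],[0,0,0]]
    - [0,[-0.06,-0.1,0],[0,0,0]]
    - [0,[-0.065,-0.09,0],[0,0,0]]
    - [0,[-0.065,-0.09,0],[0,0,0]]
    - [0,[-0.08,-0.08,0],[0,0,0]]
    - [0,[-0.08,-0.08,0],[0,0,0]]
    - [0,[-0.09,-0.065,0],[0,0,0]]
    - [0,[-0.09,-0.065,0],[0,0,0]]

```text
clock: 7.82
eef_pos: [580.4, -132.6, 56.7]
tool_rot: [3.142, -0.0, -0.145]
force: [1.1, 1.3, -0.5]
width: -0.1
gripper_force: 0.5
```

>>> send_rows:
  series:
    - [0,[-0.1,-0.05,0],[0,0,0]]
    - [0,[-0.1,-0.05,0],[0,0,0]]
    - [0,[0,0,0],[0,0,0]]

```text
clock: 8.2
eef_pos: [567.7, -139.0, 56.6]
tool_rot: [3.141, 0.001, -0.145]
force: [0.1, -0.9, -0.8]
width: -0.1
gripper_force: 0.0
```

```bash
python3 - <<'E' 2>&1 | grep -v Depr
from h import *
try: meas('side',R['side'])
except Exception as e: print(e)
try: meas('scene',R['scene'])
except Exception as e: print(e)
E
```

```text
side pur [ 510.9 -245.5] 29.9 hub [536.9 -67.4] 16.2 foot [537. -68.] 59.7 line -85.0 mean -83.4 off -2.4 target hub/foot -98.3 -98.4
scene pur [ 517.2 -241.5] 30.0 hub [544.3 -50.4] 10.5 foot [547.3 -61.3] 59.6 line 221.0 mean -83.1 off 103.8 target hub/foot -98.1 -99.5
```

>>> send_rows:
  series:
    - [0,[-0.08,-0.03,0],[0,0,0]]
    - [0,[-0.08,-0.02,0],[0,0,0]]
    - [0,[-0.08,-0.02,0],[0,0,0]]
    - [0,[0,0,0],[0,0,0]]

```text
clock: 8.8
eef_pos: [553.4, -142.9, 56.6]
tool_rot: [3.141, 0.001, -0.145]
force: [0.6, 0.1, -0.1]
width: 0.0
gripper_force: 0.0
```

>>> send_rows:
  series:
    - [0,[0.2,0.05,0],[0,0,0]]
    - [0,[0.2,0.05,0],[0,0,0]]
    - [0,[0,0,0.8],[0,0,0]]
    - [0,[0,0,0.8],[0,0,0]]
    - [0,[0.2,0.8,0.2],[0,0,0]]
    - [0,[0.2,0.8,0],[0,0,0]]
    - [0,[0.2,0.8,0],[0,0,0]]
    - [0,[0,0.8,0],[0,0,0]]

```text
clock: 9.8
eef_pos: [615.9, 58.0, 164.8]
tool_rot: [-3.141, -0.002, -0.144]
force: [0.3, -0.1, -0.4]
width: 0.0
gripper_force: 0.0
```

```bash
python3 - <<'E' 2>&1 | grep -v Depr
from h import *
for n in ('side','scene'):
  for i in range(2):
    try: meas(n,R[n],n+'6.png')
    except Exception as e: print(e)
E
```

```text
side pur [ 510.1 -245.2] 30.1 hub [537.5 -66.8] 15.8 foot [536.9 -67.8] 59.6 line 265.3 mean -93.6 off 1.5 target hub/foot -98.7 -98.6
side pur [ 510.3 -245.4] 30.2 hub [537.8 -66.9] 15.8 foot [536.5 -67.8] 59.6 line 265.3 mean -93.9 off 1.2 target hub/foot -98.8 -98.4
scene pur [ 517.6 -241.3] 30.3 hub [544.2 -61.3] 16.1 foot [545.9 -63. ] 59.3 line 267.0 mean -93.3 off -0.2 target hub/foot -98.4 -99.0
scene pur [ 517.6 -241.3] 30.3 hub [544.2 -61.4] 16.2 foot [546.5 -63.2] 59.6 line 266.8 mean -93.4 off -0.3 target hub/foot -98.4 -99.2
```

View pics/scene6.png

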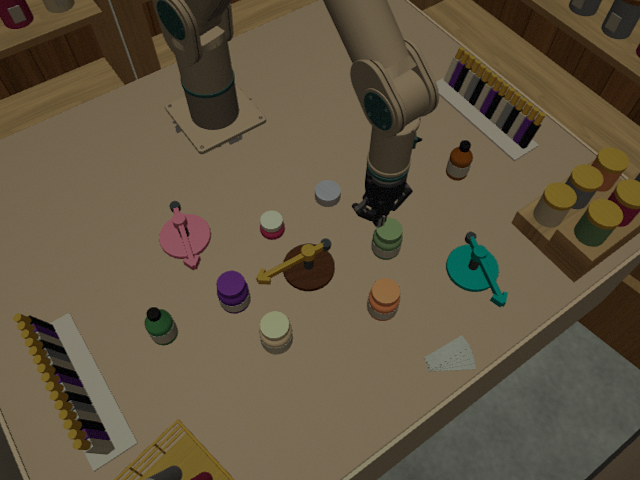

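The scene picture shows the pointer tip at (263,276), a little short of purple (233,288): it points to −93.7° and the target is −98.6°. One more nudge of about 5°.

>>> send_rows:
  series:
    - [0,[0,-0.8,0],[0,0,0]]
    - [0,[-0.2,-0.8,0],[0,0,0]]
    - [0,[-0.2,-0.8,0],[0,0,0]]
    - [0,[-0.2,-0.8,-0.2],[0,0,0]]
    - [0,[0,0,0],[0,0,0]]
    - [0,[0,0,-0.8],[0,0,0]]
    - [0,[0,0,-0.8],[0,0,0]]
    - [0,[0,0,0],[0,0,0]]

```text
clock: 11.0
eef_pos: [575.4, -136.2, 53.6]
tool_rot: [-3.141, 0.008, -0.145]
force: [-0.5, 0.4, 0.6]
width: -0.1
gripper_force: 0.0
```

>>> send_rows:
  series:
    - [0,[-0.15,-0.05,0],[0,0,0]]
    - [0,[-0.15,-0.05,0],[0,0,0]]
    - [0,[-0.1,0,0],[0,0,0]]
    - [0,[-0.05,0,0],[0,0,0]]
    - [0,[0,0,0],[0,0,0]]
    - [0,[0,0,0],[0,0,0]]

```text
clock: 11.75
eef_pos: [551.4, -142.3, 56.7]
tool_rot: [-3.141, -0.0, -0.144]
force: [-0.6, 1.0, -0.1]
width: 0.0
gripper_force: 0.0
```

Slow last few millimetres to x≈547, then retreat and measure.

>>> send_rows:
  series:
    - [0,[-0.04,0,0],[0,0,0]]
    - [0,[-0.04,0,0],[0,0,0]]
    - [0,[0,0,0],[0,0,0]]
    - [0,[0,0,0],[0,0,0]]

```text
clock: 12.25
eef_pos: [546.1, -142.6, 56.5]
tool_rot: [3.141, 0.001, -0.145]
force: [0.2, 0.1, 0.9]
width: -0.1
gripper_force: 0.0
```

>>> send_rows:
  series:
    - [0,[0.2,0.05,0],[0,0,0]]
    - [0,[0.3,0.05,0],[0,0,0]]
    - [0,[0,0,0.8],[0,0,0]]
    - [0,[0,0,0.8],[0,0,0]]
    - [0,[0.2,0.8,0.2],[0,0,0]]
    - [0,[0.2,0.8,0],[0,0,0]]
    - [0,[0.2,0.8,0],[0,0,0]]
    - [0,[0,0.8,0],[0,0,0]]

```text
clock: 13.25
eef_pos: [614.0, 57.8, 164.8]
tool_rot: [-3.141, -0.002, -0.144]
force: [0.9, 0.4, 0.7]
width: -0.1
gripper_force: 0.0
```

```bash
python3 - <<'E' 2>&1 | grep -v Depr
from h import *
for n in ('side','scene'):
  for i in range(2):
    try: meas(n,R[n],n+'7.png')
    except Exception as e: print(e)
a=cv2.imread('pics/scene7.png')[180:360,200:420];b=cv2.imread('pics/side7.png')[200:380,260:480]
cv2.imwrite('pics/c7.png',cv2.resize(np.hstack([a,b]),(800,327)))
E
```

```text
side pur [ 510.6 -245.5] 30.0 hub [538.6 -67.4] 16.4 foot [537.2 -68.1] 59.8 line 260.4 mean -99.3 off 0.4 target hub/foot -98.9 -98.5
side pur [ 510.4 -245.9] 30.4 hub [537.7 -66.9] 15.9 foot [536. -68.] 59.9 line 260.2 mean -98.8 off 1.5 target hub/foot -98.7 -98.2
scene pur [ 517.9 -240.7] 30.7 hub [544.3 -61.3] 16.2 foot [546.9 -63.2] 59.5 line 261.8 mean -98.2 off -0.1 target hub/foot -98.4 -99.3
scene pur [ 517.5 -241.4] 30.2 hub [545.  -61.7] 16.9 foot [547.2 -62.9] 59.2 line 262.0 mean -98.9 off -1.2 target hub/foot -98.7 -99.4
```

View pics/c7.png

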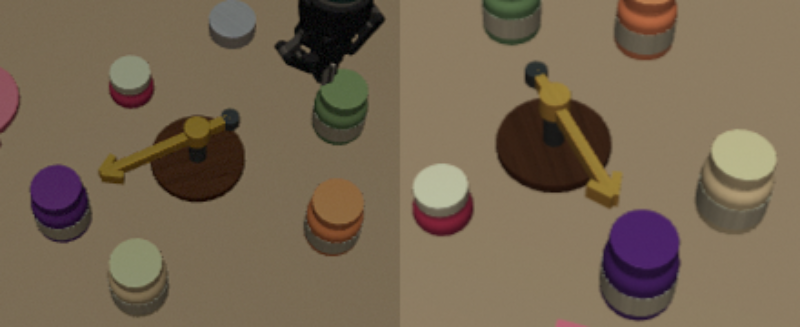

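The pointer aims at the purple candle (crop: tip (112,168) toward candle (60,195)). It measures −98.8°, against a target of −98.7°. The candles are where they were and the arm is clear.

```bash
python3 -c "
from cell import ctrl
print(ctrl.finish_job())"
```

```text
the job is handed in; nothing more can be done
None
```

The brass pointer now aims at the middle of the purple candle, measured within about half a degree. It was pushed with closed fingers only, nothing else was moved, and the job was handed in at about 13 s on the robot's clock.

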